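# Draw the bench magnifier out over the door stop

## Task

Swing the magnifier arm one click, and only one, towards the side where the aluminium door stop lies, with the telescope still pushed in. Then squeeze the trigger in its grip and pull the telescope straight out past its first stop to the second, the end of its travel, so that the lens hangs over the door stop. The telescope springs back if let go, so finish still gripping it with the trigger squeezed and the arm fully drawn out, and leave the door stop and the walnut brackets where they lie.

Things in the scene. Friction and masses are not known exactly. Their poses are not given: they have to be found in the camera images.
- stand: Fixed round dark steel foot of the bench magnifier, 124 mm across, with the turret and telescope on top (120 mm tall over all), which count as part of it. Origin at the centre of its underside, z up. With the turret at 0 the telescope points along the stand's -x, roughly towards the robot.
- pivot (a point): Point on the turret's upright swivel axis at the height of the telescope's axis, 95 mm above the crate.
- turret (a joint): Swivel angle of the turret in rad, positive anticlockwise from above: positive swings the telescope to the stand's -y side. Clicks (spring detents) at -0.873, -0.436, 0, 0.436, 0.873; it starts in the click at 0. Leaving a click takes 4 to 5 N sideways on the grip; it then snaps into the next.
- grip (a point): Centre of the black grip block on the telescope: 54 mm along the telescope, 26 wide, 30 tall, 95 mm above the crate, 165 mm from the pivot when pushed in, 275 at the second stop. Its x axis points back to the pivot (pull towards -x), z up; the trigger is on its +y side. Pinch it from above across its width: 34 mm over the resting trigger, 28 squeezed. Nothing beside it is taller than 40 mm.
- draw (a joint): How far the telescope is drawn out in m: 0 pushed in, 0.055 first stop, 0.110 second stop (hard end of travel). A spring always pulls it back with 4 to 6 N. Unless the trigger is squeezed, a pawl locks it against being pulled at 0 and at the first stop; at the second stop nothing locks it.
- trigger (a joint): How far the steel trigger bar (42 mm long, 22 mm tall, on the grip's +y side, standing 8 mm proud) is squeezed into the grip, in m: 0 out, 0.006 fully in. The pawl is clear beyond 0.004; the rules count it squeezed above 0.005. 2.5 N starts it, 5.5 N pushes it home; closing the gripper across the grip squeezes it.
- lens (a point): Centre of the round magnifier lens, 76 mm across its rim, lying level 95 mm above the crate, 75 mm beyond the grip's centre on the outward end of the telescope.
- door_stop: Loose aluminium floor door stop with a rubber cap, 48 mm across the foot, 36 mm tall. Origin at the centre of its underside. It stands 350 mm from the pivot, 0.436 rad to one side or the other of the telescope (give or take 6 mm), so beneath the lens's place at the second stop.
- bracket_a: Walnut shelf bracket, loose, lying on its side, 110 x 85 mm and 22 mm thick, on the other side from the door stop. Origin at the middle of its underside. To be left alone.
- bracket_b: Second walnut shelf bracket, same size, lying beside the stand. To be left alone.
Not all that is in view belongs to the job. What is shaped like the door_stop but orange or yellow is not meant.

How it is judged:
By the outcome, as a careful person would: the job done as asked, in the order asked, and still so for the second after the job is handed in, while the arm keeps its last pose, push and grip.
It also fails if it takes over 32 s, if anything falls off the work surface, if the arm or the gripper's body presses on something with over 40 N, if the wrist force passes 120 N, or if a joint passes its speed limit or range.

## Robot

A 6-joint arm with a two-finger parallel gripper is mounted at the origin on the work surface. World frame = base frame: x ahead of the robot, y to its left, z up, the work surface at z = 0. Lengths are in m, angles in rad, forces in N, time in s.
With the tool pointing down it reaches from about 0.4 to 0.825 m from the base axis. Payload 7 kg.
Tool frame: the origin (TCP) lies at the very end of the fingers, on their centre line; the grasp point (between the pads) lies 19 mm behind it; z points along the fingers, y is the line along which they close (so a half turn about z gives the same grasp; the last joint's range is limited). The gripper opens to 88 mm and grips with 3 to 60 N. Pads are 19 mm wide; open, the fingers measure 130 mm over their backs; the gripper's body (78 mm by 193 mm) begins 47 mm behind the grasp point.
Start: joints at [1.459, 0.359, 0.012, 0, -1.224, -0.288], TCP at [0.263, 0.622, 0.227] pointing down, gripper open.
Joint ranges: [-3.07, 3.07], [-1.43, 2.12], [-1.02, 1.25], [-3.03, 1.67], [-3.05, -0], [-3.03, 3.03]. Speed limits (rad/s): [2.39, 2.39, 3.01, 3.14, 3.14, 3.14].

## Interface

Orientations are given as a 3x3 rotation matrix whose columns are the frame's x, y, z axes.
In Python, from workcell import telemetry, viewer, ticket gives the robot as it stands.
- The arm moves only by the shell command python3 -m jog 'ROWS' [OPENING]. ROWS is a JSON list of rows, 1 to 5 of them, each of 6 numbers: dx, dy, dz in m, then a rotation vector rx, ry, rz in rad; each row shifts and turns the commanded pose from where the row before left it, along the tool's axes as they then stand; what a row does not reach is not made up. A row lasts 1/12 s, in which the tool goes at most 0.0417 m and 0.125 rad, less where a joint would pass 70% of its speed; a pose out of reach is approached as far as the arm can. OPENING is the finger opening in m, set as the command begins (- or left out keeps the last). The fingers move at their own pace and stop on an object; the grip force is fixed at half the most. Time passes only in rows, so rows that do not move let the fingers close. It prints the time, the measured TCP pose, the force, the opening and the grip force at its end.
- telemetry.sense(): the state, without advancing time (a new reading comes with each control period).
- viewer.snapshot(name): name is "side" or "top" or "wrist"; returns a dict with "image" (480x640x3 uint8, red, green, blue), "fx", "fy", "cx", "cy" (pixels), "distortion" ([k1, k2, p1, p2, k3] as OpenCV has them; the pictures are not rectified), "T" (4x4, takes a point from camera to world coordinates). Camera axes: x right, y up, looking along -z (the intrinsics and any distortion apply to the point x, -y, -z); pixel columns grow to the right and rows downward; lengths in m; the calibration is good to about 2 mm. A picture is of the moment at which its call begins. There is no depth.
- ticket.hand_in(): hands the job in; it is judged then, once.
The state is a dict: "time_s": time; "q": joint angles; "dq": joint speeds; "effort": joint torques, N m; "tool_pos": TCP position; "tcp_rot": TCP orientation; "force": force on the tool from outside, world axes, zero at the start; "ft_torque": the same for the moment, N m; "width": finger opening in m; "finger_force": force on a finger pad.
Only numpy, scipy, OpenCV 4.12 (cv2) and the standard library are available. Lean on these libraries where they do the work, as an engineer would, in place of code of your own. Each camera call takes 0.05 s, during which the arm holds its last target. There are 200 camera calls.

## Working session

There is one attempt and no reset: what is moved stays moved. The work goes in short steps, Python scripts to look and compute and a shell command to move; the robot and the scene stay as the last step left them, time stands still between calls to the robot, and variables do not carry over. Pictures are saved under pics/ and viewed, at most 10 in all, crops included, and the job is handed in when it is done.

```bash
mkdir -p pics
cat > h.py <<'E'
import numpy as np, cv2
from workcell import telemetry, viewer, ticket
def snap(n,f):
    s=viewer.snapshot(n); cv2.imwrite(f'pics/{f}.png',s['image'][:,:,::-1]); np.save(f'pics/{f}.npy',s,allow_pickle=True); return s
def load(f): return np.load(f'pics/{f}.npy',allow_pickle=True).item()
def K(s): return np.array([[s['fx'],0,s['cx']],[0,s['fy'],s['cy']],[0,0,1.]])
def ray(s,px,z):
    u=cv2.undistortPoints(np.array([[px]],float),K(s),np.array(s['distortion'],float))[0,0]
    T=np.array(s['T']); d=T[:3,:3]@[u[0],-u[1],-1]; o=T[:3,3]
    return o+d*(z-o[2])/d[2]
def proj(s,p):
    T=np.array(s['T']); c=T[:3,:3].T@(np.array(p)-T[:3,3])
    return cv2.projectPoints(np.array([[c[0],-c[1],-c[2]]]),np.zeros(3),np.zeros(3),K(s),np.array(s['distortion'],float))[0].ravel()
E
python3 -c "
from h import *
for n in ('top','side'):
    s=snap(n,n+'0'); print(n,np.round(s['T'],3).tolist())
t=telemetry.sense(); print(t['tool_pos'],np.round(t['tcp_rot'],3).tolist(),t['time_s'],t['force'])"
```

```text
top [[-0.001, 0.992, -0.128, 0.513], [-0.999, 0.003, 0.032, 0.039], [0.032, 0.128, 0.991, 0.894], [0.0, 0.0, 0.0, 1.0]]
side [[0.963, 0.138, -0.231, 0.433], [-0.269, 0.497, -0.825, -0.695], [0.001, 0.857, 0.516, 0.536], [0.0, 0.0, 0.0, 1.0]]
[0.26262119 0.62132082 0.22571533] [[0.921, -0.389, -0.0], [-0.389, -0.921, -0.001], [0.0, 0.002, -1.0]] 0.1 [-0.13584304  0.24842659  0.24544137]
```

View pics/top0.png

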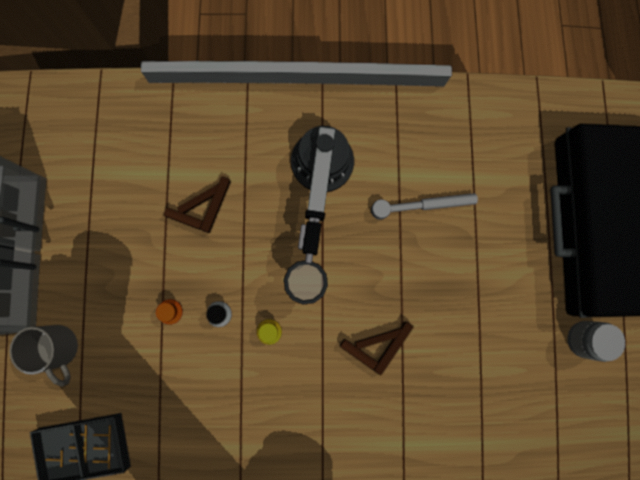

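View pics/side0.png

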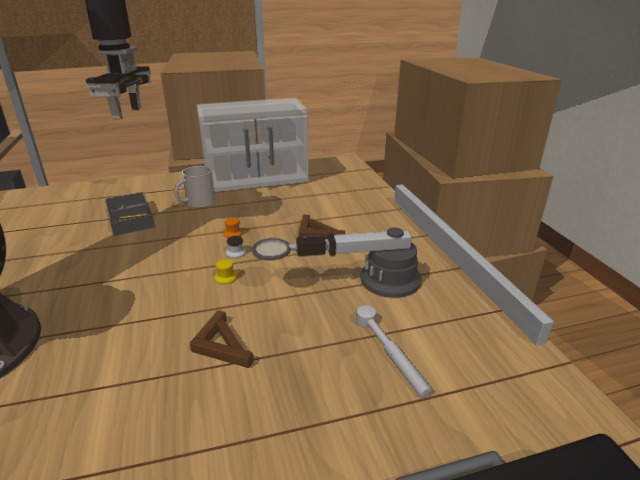

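Candidates for the door stop in the top view: orange at (169,312), silver with a black cap at (218,314), yellow at (269,332). I choose the silver one at (218,314), which puts it on the world +y side. Bracket_a at (378,348) is on the other side. The grip is at about (312,236) with the trigger on its left, the lens at (306,282) and the turret at (325,143).

Run:
```python
from h import *
s=load('top0'); im=s['image'][:,:,::-1]
cv2.imwrite('pics/crop.png',cv2.resize(im[110:350,150:400],None,fx=2.5,fy=2.5,interpolation=cv2.INTER_CUBIC)[:600])
i=load('side0')['image'][:,:,::-1]
cv2.imwrite('pics/crop2.png',cv2.resize(i[210:310,200:440],None,fx=3.3,fy=3.3,interpolation=cv2.INTER_CUBIC))
```

```text
(no output)
```

View pics/crop.png

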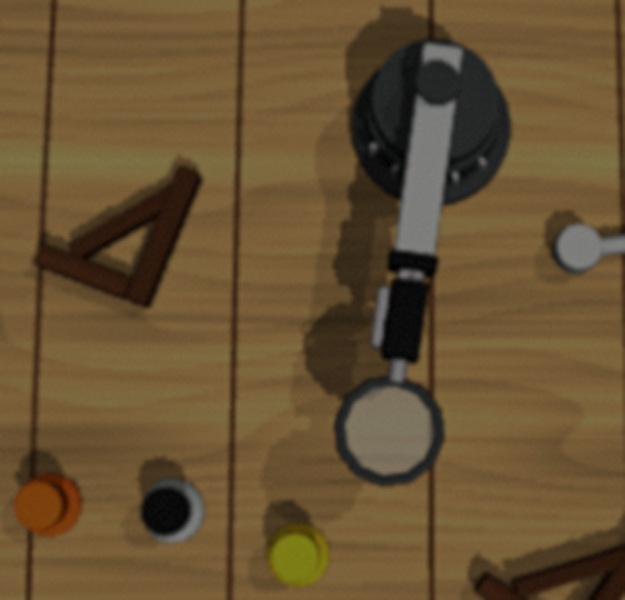

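View pics/crop2.png

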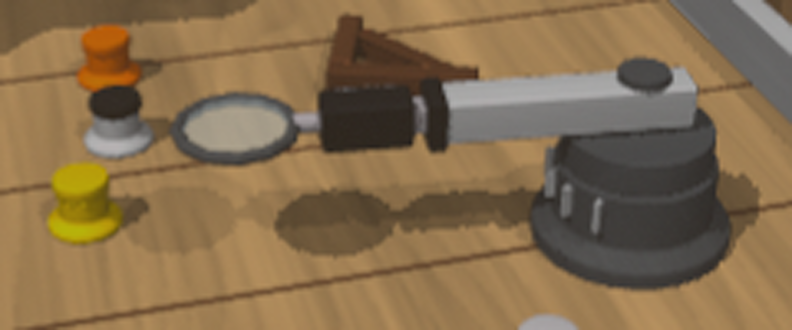

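The crop confirms it: silver foot and black cap at crop (172,510), bracket lying at (120,240). The trigger is at (381,318), left of the grip, whose top centre is at (404,320). The lens is at (389,432) and the turret knob at (437,83).

```bash
cat >> h.py <<'E'
def tri(s1,p1,s2,p2):
    a=ray(s1,p1,0);o1=np.array(s1['T'])[:3,3];b=ray(s2,p2,0);o2=np.array(s2['T'])[:3,3]
    d=(a-o1)/np.linalg.norm(a-o1);e=(b-o2)/np.linalg.norm(b-o2)
    k=np.linalg.lstsq(np.c_[d,-e],o2-o1,rcond=None)[0]; P=o1+d*k[0];Q=o2+e*k[1]; return (P+Q)/2,np.linalg.norm(P-Q)
E
python3 - <<'E'
from h import *
s=load('top0');r=load('side0')
c=lambda x,y:(150+x/2.5,110+y/2.5); d=lambda x,y:(200+x/3.3,210+y/3.3)
print('lens tri',tri(s,c(389,432),r,d(235,128)))
print('knob tri',tri(s,c(437,82),r,d(644,74)))
L=ray(s,c(389,432),.095); G=ray(s,c(404,320),.110); P=ray(s,c(437,82),.12); D=ray(s,c(172,510),.018)
print('L',L,'G',G,'P',P,'D',D)
print(np.linalg.norm((L-P)[:2]),np.linalg.norm((G-P)[:2]))
f=lambda v:np.arctan2(v[1],v[0])
print('ang',f(L-P),f(G-P),f(D-P),np.linalg.norm((D-P)[:2]))
for n,a in (('braA',(378,348)),('braB',(205,207))):print(n,ray(s,a,.022))
E
```

```text
lens tri (array([0.54297412, 0.03188422, 0.09479447]), np.float64(0.0037646654515341832))
knob tri (array([ 7.81967069e-01, -6.78586121e-04,  1.12077738e-01]), np.float64(0.002653054042206043))
L [0.54109978 0.03213367 0.095     ] G [0.61539317 0.02233761 0.11      ] P [7.77905320e-01 8.99563445e-05 1.20000000e-01] D [0.48641168 0.19050072 0.018     ]
0.23896372945350416 0.1640279145255759
ang 3.0070930368066784 3.0055399464824477 2.5629540541873745 0.34817352152357944
braA [ 0.42450514 -0.10089702  0.022     ]
braB [0.68488515 0.22041951 0.022     ]
```

```bash
R='[[0.028,0.0205,0,0,0,0],[0.028,0.0205,0,0,0,0],[0.028,0.0205,0,0,0,0],[0.028,0.0205,0,0,0,0],[0.028,0.0205,0,0,0,0]]'
python3 -m jog '[[0.028,0.0205,0,0,0,0],[0.028,0.0205,0,0,0,0],[0.028,0.0205,0,0,0,0],[0.028,0.0205,0,0,0,0],[0.028,0.0205,0,0,0,0]]' 0.088
python3 -m jog '[[0.028,0.0205,0,0,0,0],[0.028,0.0205,0,0,0,0],[0.028,0.0205,0,0,0,0],[0.028,0.0205,0,0,0,0],[0.028,0.0205,0,0,0,0]]'
python3 -m jog '[[0.028,0.0205,0,0,0,0],[0.028,0.0205,0,0,0,0],[0.028,0.0205,0,0,0,0],[0.028,0.0205,0,0,0,0]]'
```

```text
time_s: 0.52
tool_pos: [0.3521, 0.4712, 0.2261]
tcp_rot: [[0.921, -0.389, -0.0], [-0.389, -0.921, -0.001], [-0.0, 0.001, -1.0]]
force: [0.3, -0.4, 1.0]
width: 0.0877
finger_force: 0.0
time_s: 0.93
tool_pos: [0.4412, 0.3222, 0.2264]
tcp_rot: [[0.921, -0.389, -0.0], [-0.389, -0.921, -0.0], [-0.0, 0.0, -1.0]]
force: [0.7, 0.7, -0.4]
width: 0.0877
finger_force: 0.0
time_s: 1.27
tool_pos: [0.5125, 0.2032, 0.2264]
tcp_rot: [[0.921, -0.389, -0.0], [-0.389, -0.921, -0.0], [-0.0, 0.0, -1.0]]
force: [1.9, 1.7, 0.1]
width: 0.0875
finger_force: 0.0
```

```bash
python3 -m jog '[[0.028,0.0205,0,0,0,0],[0.028,0.0205,0,0,0,0],[0.028,0.0205,0,0,0,0],[0.028,0.0205,0,0,0,0],[0.027,0.0205,0,0,0,0]]'
python3 -m jog '[[0.025,0.0205,0,0,0,0],[0,0,0,0,0,-0.088],[0,0,0,0,0,-0.088],[0,0,0,0,0,-0.088],[0,0,0,0,0,0]]'
python3 - <<'E'
from h import *
s=snap('wrist','w1'); t=telemetry.sense(); print(t['tool_pos'],np.round(t['q'],2))
for p in ((.6155,.022,.110),(.541,.032,.095)): print(proj(s,p))
E
```

```text
time_s: 1.68
tool_pos: [0.6007, 0.0546, 0.2262]
tcp_rot: [[0.921, -0.389, -0.001], [-0.389, -0.921, -0.0], [-0.001, 0.0, -1.0]]
force: [0.2, 0.5, -0.1]
width: 0.0877
finger_force: 0.0
time_s: 2.1
tool_pos: [0.6151, 0.0272, 0.226]
tcp_rot: [[0.991, -0.132, -0.001], [-0.132, -0.991, -0.0], [-0.001, 0.0, -1.0]]
force: [0.1, -0.3, 0.7]
width: 0.0877
finger_force: 0.0
[0.61510298 0.02743655 0.22609703] [ 0.36  0.26 -0.13 -0.   -1.18  1.07]
[324.7831623  229.05847518]
[323.89578277 316.41480022]
```

View pics/w1.png

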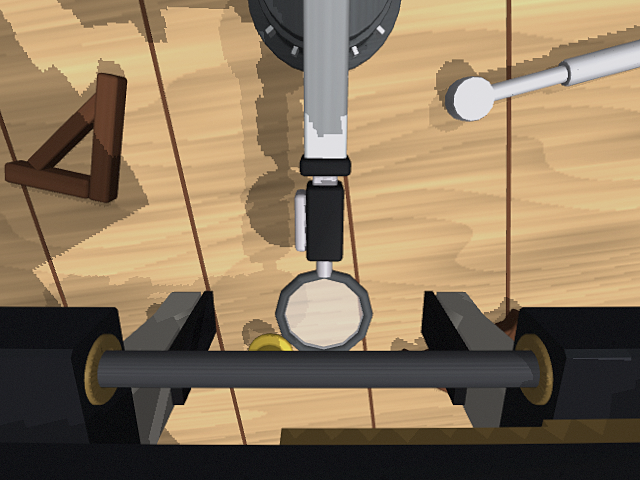

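The wrist view shows the grip at (325,220) centred between the open fingers, with the trigger on its left at (301,220) and the lens at (324,313). That matches the prediction to a few mm. Now descending.

```bash
python3 -m jog '[[0.003,0,0.03,0,0,0],[0,0,0.03,0,0,0],[0,0,0.03,0,0,0],[0,0,0.03,0,0,0],[0,0,0.028,0,0,0]]'
python3 -m jog '[[0,0.001,0,0,0,0],[0,0,0,0,0,0],[0,0,0,0,0,0],[0,0,0,0,0,0],[0,0,0,0,0,0]]' 0.050
```

```text
time_s: 2.57
tool_pos: [0.6178, 0.0274, 0.077]
tcp_rot: [[0.99, -0.139, -0.0], [-0.139, -0.99, 0.0], [-0.0, 0.0, -1.0]]
force: [0.4, 0.7, 0.3]
width: 0.0876
finger_force: 0.0
time_s: 2.98
tool_pos: [0.6193, 0.0267, 0.0807]
tcp_rot: [[0.991, -0.136, 0.003], [-0.136, -0.991, 0.001], [0.003, -0.001, -1.0]]
force: [-0.0, 0.6, 0.4]
width: 0.06
finger_force: 0.0
```

```bash
python3 -m jog '[[0,0,0.001,0,0,0],[0,0,0,0,0,0],[0,0,0,0,0,0]]' 0.050
python3 -m jog '[[0.0001,-0.0066,0,0,0,0.04],[0.0001,-0.0066,0,0,0,0.04],[0.0001,-0.0066,0,0,0,0.04],[0.0001,-0.0066,0,0,0,0.04]]'
python3 -m jog '[[0.0001,-0.0066,0,0,0,0.04],[0.0001,-0.0066,0,0,0,0.04],[0.0001,-0.0066,0,0,0,0.04]]'
```

```text
time_s: 3.23
tool_pos: [0.6183, 0.0263, 0.0782]
tcp_rot: [[0.991, -0.135, 0.001], [-0.135, -0.991, 0.0], [0.001, -0.0, -1.0]]
force: [0.2, 0.6, -1.7]
width: 0.0507
finger_force: 0.0
time_s: 3.57
tool_pos: [0.621, 0.0461, 0.0774]
tcp_rot: [[0.956, -0.293, -0.007], [-0.293, -0.956, -0.009], [-0.004, 0.01, -1.0]]
force: [-3.3, -38.3, 6.4]
width: 0.0504
finger_force: 19.2
time_s: 3.82
tool_pos: [0.6255, 0.0564, 0.0771]
tcp_rot: [[0.914, -0.405, -0.013], [-0.406, -0.914, -0.019], [-0.005, 0.023, -1.0]]
force: [3.0, -67.7, 3.3]
width: 0.0574
finger_force: 32.0
```

Far more force than a click should need, so I'm backing off to look.

```bash
python3 -m jog '[[0,0.010,0,0,0,0],[0,0.010,0,0,0,0],[0,0,0,0,0,0]]'
python3 - <<'E'
from h import *
snap('wrist','w2'); s=load('wrist') if 0 else snap('top','top2'); r=snap('side','side2')
a=cv2.resize(s['image'][110:350,230:400,::-1],None,fx=2.2,fy=2.2); b=cv2.resize(r['image'][100:340,190:460,::-1],None,fx=1.5,fy=1.5)
H=max(a.shape[0],b.shape[0]); p=lambda i:cv2.copyMakeBorder(i,0,H-i.shape[0],0,0,0)
cv2.imwrite('pics/c3.png',np.hstack([p(a),p(b)])); print(a.shape,b.shape)
E
```

```text
time_s: 4.07
tool_pos: [0.6222, 0.0453, 0.078]
tcp_rot: [[0.914, -0.405, -0.001], [-0.405, -0.914, -0.006], [0.002, 0.006, -1.0]]
force: [6.2, -29.8, -1.9]
width: 0.0508
finger_force: 13.9
(528, 374, 3) (360, 405, 3)
```

View pics/c3.png

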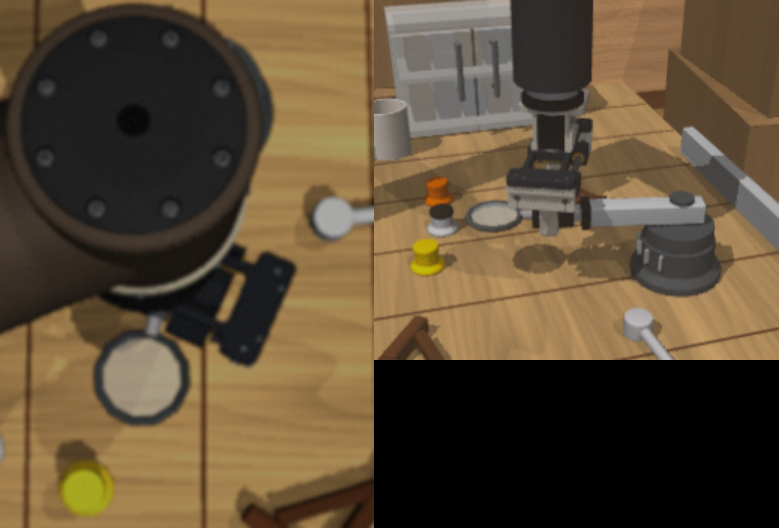

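The lens is now at about (295,281) in the top view. It was at (306,283), so the turret has turned only about 0.07 rad and hasn't clicked. I'll hold and see whether the force decays, which would mean it is just slow.

```bash
python3 -m jog '[[0,0,0,0,0,0],[0,0,0,0,0,0],[0,0,0,0,0,0]]'
python3 -c "
from h import *
t=telemetry.sense(); print(t['force'],t['ft_torque'],t['width'],t['finger_force'],t['tool_pos'])
L=ray(load('top2'),(295,281.4),.095);print(L,np.arctan2(L[1],L[0]-.779))"
```

```text
time_s: 4.47
tool_pos: [0.622, 0.0452, 0.0779]
tcp_rot: [[0.915, -0.404, -0.003], [-0.404, -0.915, -0.009], [0.001, 0.009, -1.0]]
force: [5.9, -32.0, -1.2]
width: 0.0499
finger_force: 15.1
[  5.92616221 -31.99351821  -1.15620401] [-11.61195861  -2.49253921   0.83612726] 0.04992257645140747 15.08448963984847 [0.62203961 0.04524928 0.07789323]
[0.54344688 0.05001369 0.095     ] 2.932375211857378
```

View pics/w2.png

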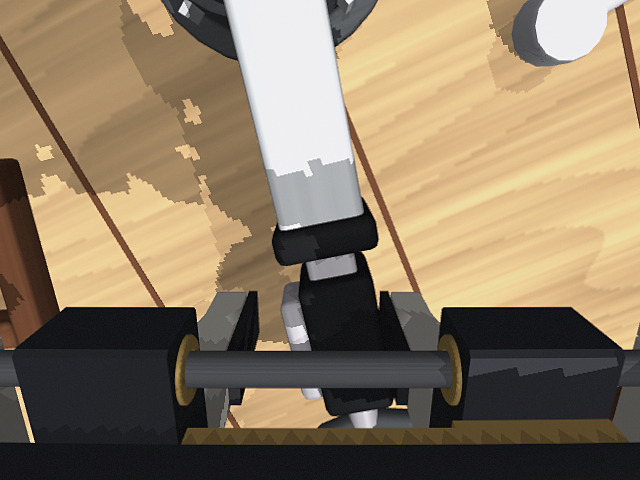

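The force is static at 32 N, with the telescope 0.2 rad out of line with the tool and some outward pull through friction. I'll back off fully, realign with the telescope, and push slowly and purely sideways.

```bash
python3 -m jog '[[0.003,0.0125,0,0,0,0],[0.0025,0.0125,0,0,0,-0.08],[0,0,0,0,0,-0.1],[0,0,0,0,0,-0.1],[0,0,0,0,0,0]]'
python3 - <<'E'
from h import *
s=snap('wrist','w3'); t=telemetry.sense(); print(t['force'],t['ft_torque'],t['width'])
s=snap('top','top3'); im=s['image']; c=cv2.resize(im[250:310,260:340,::-1],None,fx=4,fy=4)
w=load('w3')['image'][:,:,::-1]
a=cv2.copyMakeBorder(c,0,240,0,0,cv2.BORDER_CONSTANT); cv2.imwrite('pics/c4.png',np.hstack([a,cv2.resize(w[100:460,130:490],(480,480))]))
E
```

```text
time_s: 4.88
tool_pos: [0.6174, 0.0269, 0.0778]
tcp_rot: [[0.991, -0.132, 0.0], [-0.132, -0.991, 0.0], [0.0, -0.0, -1.0]]
force: [0.3, 0.1, 0.1]
width: 0.0498
finger_force: 0.0
[-0.20327218 -0.35845226  0.41644021] [-0.03684483  0.00628528 -0.00093894] 0.05033644713864392
```

View pics/c4.png

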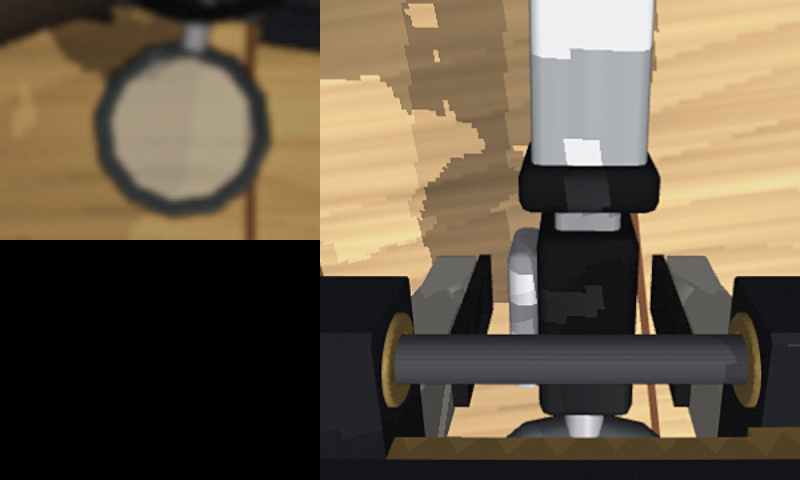

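The turret is back at 0 (lens at (306,282)) and the grip is nicely straddled. Now a slow, purely sideways push.

```bash
for i in 1; do python3 -m jog '[[0,-0.004,0,0,0,0],[0,-0.003,0,0,0,0],[0,0,0,0,0,0]]'; python3 -c "
from h import *
t=telemetry.sense(); print(t['force'],t['ft_torque'],t['finger_force'])"; done
python3 -m jog '[[0,-0.002,0,0,0,0],[0,0,0,0,0,0]]'
python3 -m jog '[[0,-0.002,0,0,0,0],[0,0,0,0,0,0]]'
python3 -m jog '[[0,-0.003,0,0,0,0.015],[0,0,0,0,0,0]]'
```

```text
time_s: 5.23
tool_pos: [0.6184, 0.0348, 0.0776]
tcp_rot: [[0.991, -0.136, -0.0], [-0.136, -0.991, -0.0], [0.0, 0.0, -1.0]]
force: [0.3, -0.4, 0.3]
width: 0.05
finger_force: 0.2
[ 0.32814267 -0.40465649  0.32447447] [-0.19434861  0.01232437 -0.06832479] 0.15014071483165026
time_s: 5.4
tool_pos: [0.6184, 0.0358, 0.0776]
tcp_rot: [[0.991, -0.136, -0.001], [-0.136, -0.991, -0.001], [-0.0, 0.001, -1.0]]
force: [0.5, -5.0, 1.6]
width: 0.0501
finger_force: 2.1
time_s: 5.57
tool_pos: [0.6184, 0.0368, 0.0775]
tcp_rot: [[0.991, -0.136, -0.001], [-0.136, -0.991, -0.002], [-0.001, 0.002, -1.0]]
force: [0.2, -7.9, 0.5]
width: 0.0498
finger_force: 4.1
time_s: 5.73
tool_pos: [0.6187, 0.0386, 0.0775]
tcp_rot: [[0.988, -0.152, -0.002], [-0.152, -0.988, -0.004], [-0.001, 0.004, -1.0]]
force: [1.7, -14.2, 1.0]
width: 0.0501
finger_force: 6.9
```

```bash
cat >> h.py <<'E'
def lens(s):
    im=s['image'].astype(int); h=cv2.cvtColor(s['image'],cv2.COLOR_RGB2HSV)
    m=((h[...,1]<85)&(h[...,2]>110)).astype(np.uint8); m[:225]=0; m[370:]=0; m[:,:190]=0; m[:,340:]=0
    n,l,st,c=cv2.connectedComponentsWithStats(m); k=1+st[1:,4].argmax()
    L=ray(s,c[k],.095); return c[k],st[k,4],L,np.arctan2(L[1],L[0]-.779),np.hypot(L[1],L[0]-.779)
E
python3 -m jog '[[0,0,0,0,0,0],[0,0,0,0,0,0],[0,0,0,0,0,0]]'
python3 -c "
from h import *
t=telemetry.sense();print(t['force'],t['ft_torque'])
for n in('top0','top2','top3'):print(lens(load(n)))
print(lens(snap('top','top4')))
print(np.round(t['q'],3),np.round(t['effort'],1))"
```

```text
time_s: 5.98
tool_pos: [0.6187, 0.0384, 0.0775]
tcp_rot: [[0.989, -0.151, -0.002], [-0.151, -0.989, -0.003], [-0.001, 0.004, -1.0]]
force: [1.2, -13.5, 0.4]
width: 0.0502
finger_force: 6.8
[  1.20832575 -13.52544239   0.43303128] [-5.03263996 -0.57451595 -0.02503642]
(array([305.08878505, 281.98481308]), np.int32(856), array([0.54247185, 0.03299809, 0.095     ]), np.float64(3.0029771316736076), np.float64(0.23881883948505336))
(array([294.05486542, 281.08385093]), np.int32(966), array([0.54397786, 0.05160901, 0.095     ]), np.float64(2.9254314228047953), np.float64(0.24062190005610318))
(array([305.05827263, 281.82934443]), np.int32(961), array([0.54273362, 0.03304997, 0.095     ]), np.float64(3.002610135465555), np.float64(0.23856677051336556))
(array([302.07372793, 281.45067497]), np.int32(963), array([0.54336901, 0.03808588, 0.095     ]), np.float64(2.981344994689016), np.float64(0.2386891265769386))
[ 0.378  0.4   -0.297  0.003 -0.876  1.039] [  8.7 -56.1  26.2   2.3   1.4  -0. ]
```

The turret behaves as a stiff spring: 13.5 N at 0.021 rad and about 31 N at 0.077 rad. It springs back to 0, so a one-sided push isn't releasing the click as described. Rather than force it, I'll go back to centre and pinch the grip, keeping the telescope pushed in, then see whether it swings freely held that way.

```bash
python3 -m jog '[[0,0.007,0,0,0,-0.015],[0,0.007,0,0,0,0],[0,0,0,0,0,0]]'
python3 -m jog '[[0,0.001,0,0,0,0],[0,0,0,0,0,0],[0,0,0,0,0,0],[0,0,0,0,0,0],[0,0,0,0,0,0]]' 0.020
python3 -m jog '[[0,-0.002,0,0,0,0],[0,-0.002,0,0,0,0],[0,0,0,0,0,0]]'
```

```text
time_s: 6.28
tool_pos: [0.6169, 0.0266, 0.0774]
tcp_rot: [[0.991, -0.137, -0.0], [-0.137, -0.991, 0.0], [-0.0, -0.0, -1.0]]
force: [0.3, 0.2, -0.0]
width: 0.0501
finger_force: 0.0
time_s: 6.7
tool_pos: [0.6168, 0.0252, 0.0776]
tcp_rot: [[0.991, -0.136, -0.001], [-0.136, -0.991, -0.002], [-0.001, 0.002, -1.0]]
force: [0.2, -7.1, 0.6]
width: 0.0276
finger_force: 30.0
time_s: 6.95
tool_pos: [0.6169, 0.0273, 0.0776]
tcp_rot: [[0.991, -0.137, -0.002], [-0.137, -0.991, -0.004], [-0.002, 0.004, -1.0]]
force: [0.9, -16.0, 0.9]
width: 0.0276
finger_force: 30.1
```

```bash
python3 -m jog '[[0,0.003,0,0,0,0],[0,0,0,0,0,0]]' | egrep 'pos|force'
python3 -m jog '[[0,0.003,0,0,0,0],[0,0,0,0,0,0]]'| egrep 'pos|force'
python3 -m jog '[[0,0.003,0,0,0,0],[0,0,0,0,0,0]]'| egrep 'pos|force'
```

```text
tool_pos: [0.6169, 0.0255, 0.0776]
force: [0.8, -9.2, 0.6]
finger_force: 30.0
tool_pos: [0.6168, 0.0241, 0.0776]
force: [-0.1, -2.4, 0.3]
finger_force: 30.0
tool_pos: [0.6167, 0.0225, 0.0777]
force: [-1.4, 5.8, 1.2]
finger_force: 30.0
```

```bash
python3 -m jog '[[0.0003,-0.005,0,0,0,0.02],[0.0002,-0.0033,0,0,0,0.02],[0,0,0,0,0,0]]' | egrep 'pos|rot|force'
python3 -m jog '[[0.0002,-0.0033,0,0,0,0.02],[0.0002,-0.0033,0,0,0,0.02],[0,0,0,0,0,0]]'| egrep 'pos|rot|force'
python3 -c "
from h import *
t=telemetry.sense();print(t['force'],t['ft_torque'])
print(lens(snap('top','top5')))"
```

```text
tool_pos: [0.6174, 0.0277, 0.0777]
tcp_rot: [[0.985, -0.174, -0.002], [-0.174, -0.985, -0.003], [-0.001, 0.004, -1.0]]
force: [0.1, -10.8, 2.8]
finger_force: 30.2
tool_pos: [0.6181, 0.0312, 0.0776]
tcp_rot: [[0.977, -0.214, -0.005], [-0.214, -0.977, -0.007], [-0.003, 0.008, -1.0]]
force: [0.1, -24.1, 3.6]
finger_force: 30.4
[  0.09931961 -24.12871881   3.61879397] [-8.27824306  0.11233937  0.94016338]
(array([298.64375   , 280.81145833]), np.int32(960), array([0.54444207, 0.04387369, 0.095     ]), np.float64(2.956680964959384), np.float64(0.23862590669576664))
```

The force is growing sub-linearly (24 N at 0.046 rad), so the click may top out soon. Continuing along the arc in small steps.

```bash
python3 -m jog '[[0.0002,-0.0033,0,0,0,0.02],[0.0002,-0.0033,0,0,0,0.02],[0,0,0,0,0,0]]' | egrep 'pos|rot|force|width'
python3 -m jog '[[0.0002,-0.0033,0,0,0,0.02],[0.0002,-0.0033,0,0,0,0.02],[0,0,0,0,0,0]]'| egrep 'pos|rot|force|width'
python3 -c "
from h import *
t=telemetry.sense();print(t['force'],t['ft_torque'])
print(lens(snap('top','top6')))"
```

```text
tool_pos: [0.6182, 0.0344, 0.0775]
tcp_rot: [[0.967, -0.253, -0.009], [-0.254, -0.967, -0.011], [-0.006, 0.013, -1.0]]
force: [-2.5, -34.8, 7.8]
width: 0.028
finger_force: 30.5
tool_pos: [0.6182, 0.0376, 0.0772]
tcp_rot: [[0.956, -0.293, -0.013], [-0.293, -0.956, -0.015], [-0.008, 0.018, -1.0]]
force: [-5.4, -47.0, 11.1]
width: 0.0289
finger_force: 30.4
[ -5.40537349 -47.01131971  11.07349079] [-17.1338027    2.02504754   0.77111409]
(array([293.2651357 , 280.66492693]), np.int32(958), array([0.54468206, 0.05294325, 0.095     ]), np.float64(2.9193777714701854), np.float64(0.2402246535284985))
```

Still linear: 47 N at 0.084 rad, like a locked hinge rather than a 4–5 N click. Stopping the push here and looking closely from the side for something blocking it.

```bash
python3 - <<'E'
from h import *
r=snap('side','side6')['image'][:,:,::-1]
cv2.imwrite('pics/c5.png',cv2.resize(r[170:320,240:440],(800,600),interpolation=cv2.INTER_CUBIC))
E
python3 -m jog '[[-0.0003,0.0066,0,0,0,-0.04],[-0.0003,0.0066,0,0,0,-0.04],[0,0.001,0,0,0,-0.04],[0,0,0,0,0,-0.02],[0,0,0,0,0,0]]'
```

```text
time_s: 9.02
tool_pos: [0.6173, 0.0296, 0.0776]
tcp_rot: [[0.988, -0.156, -0.005], [-0.156, -0.988, -0.006], [-0.004, 0.007, -1.0]]
force: [-0.7, -24.7, 3.4]
width: 0.0277
finger_force: 30.1
```

View pics/c5.png

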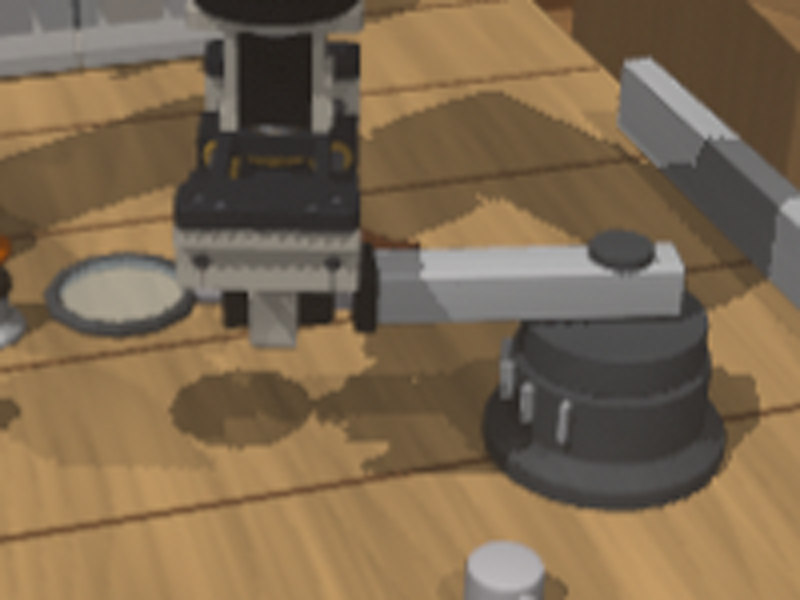

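Nothing blocks the turret in the close-up: telescope, collar and turret are clear of everything but the fingers, and the lens at (120,292) is free. With the sideways load still on, I'll check whether pushing the telescope firmly home, or going slightly up or down, frees it.

```bash
python3 -m jog '[[0.002,0,0,0,0,0],[0.002,0,0,0,0,0],[0,0,0,0,0,0]]' | egrep 'pos|force|width'
python3 -m jog '[[0.002,0,0,0,0,0],[0,-0.002,0,0,0,0],[0,0,0,0,0,0]]' | egrep 'pos|force|width'
python3 -c "
from h import *
print(telemetry.sense()['ft_torque']);print(lens(snap('top','top7')))"
```

```text
tool_pos: [0.6175, 0.0289, 0.0773]
force: [-14.9, -20.1, 13.8]
width: 0.0277
finger_force: 30.0
tool_pos: [0.6177, 0.0297, 0.0771]
force: [-20.8, -22.8, 18.6]
width: 0.0275
finger_force: 30.1
[-8.07913123  7.22321835 -0.43961732]
(array([300.00517063, 280.97001034]), np.int32(967), array([0.5441765 , 0.04157687, 0.095     ]), np.float64(2.9663529522719156), np.float64(0.2384758098287504))
```

Pushing home doesn't free it either. Next check is the same push with more leverage: open up, slide out along the axis so the fingers straddle the lens rim (88 mm over 76 mm), and push there. That also rules out the grasp itself as the cause.

```bash
python3 -m jog '[[-0.003,0.005,0,0,0,-0.01],[0,0.006,0,0,0,-0.008],[0,0,0,0,0,0],[0,0,0,0,0,0],[0,0,0,0,0,0]]' 0.088
python3 -m jog '[[0,0,0,0,0,0],[0,0,0,0,0,0]]'
python3 -c "
from h import *
print(telemetry.sense()['ft_torque']);print(lens(snap('top','top8')))"
```

```text
time_s: 9.98
tool_pos: [0.6216, 0.0262, 0.0777]
tcp_rot: [[0.991, -0.137, 0.001], [-0.137, -0.991, 0.0], [0.001, -0.0, -1.0]]
force: [0.1, -0.1, 0.7]
width: 0.0557
finger_force: 0.0
time_s: 10.15
tool_pos: [0.6213, 0.0261, 0.0775]
tcp_rot: [[0.991, -0.137, 0.0], [-0.137, -0.991, 0.0], [0.0, -0.0, -1.0]]
force: [-0.6, 0.1, -0.4]
width: 0.069
finger_force: 0.0
[-0.03250129 -0.01756738  0.00800767]
(array([305.17567568, 281.85446985]), np.int32(962), array([0.54269139, 0.03285183, 0.095     ]), np.float64(3.003457134257244), np.float64(0.23858123220298555))
```

```bash
python3 -m jog '[[0,0.004,0,0,0,0],[0,0,0,0,0,0],[-0.0262,0,0,0,0,0],[-0.0262,0,0,0,0,0],[-0.0262,0,0,0,0,0]]' 0.088
python3 -m jog '[[0,-0.004,0,0,0,0],[0,-0.002,0,0,0,0],[0,0,0,0,0,0]]'
python3 -m jog '[[0,-0.002,0,0,0,0],[0,-0.002,0,0,0,0],[0,0,0,0,0,0]]'
python3 -c "
from h import *
print(telemetry.sense()['ft_torque']);print(lens(snap('top','top9')))"
```

```text
time_s: 10.62
tool_pos: [0.5416, 0.0322, 0.0771]
tcp_rot: [[0.99, -0.138, -0.0], [-0.138, -0.99, -0.0], [-0.0, 0.0, -1.0]]
force: [-1.1, 0.2, 0.2]
width: 0.0873
finger_force: 0.0
time_s: 10.87
tool_pos: [0.544, 0.0388, 0.0781]
tcp_rot: [[0.991, -0.137, 0.001], [-0.137, -0.991, 0.0], [0.001, -0.0, -1.0]]
force: [-0.2, -0.8, 0.3]
width: 0.0878
finger_force: 0.2
time_s: 11.12
tool_pos: [0.5441, 0.0417, 0.0775]
tcp_rot: [[0.991, -0.138, -0.001], [-0.138, -0.991, -0.001], [-0.001, 0.001, -1.0]]
force: [-1.1, -4.8, 3.2]
width: 0.0873
finger_force: 2.5
[-1.97688502  0.4189356  -0.02816339]Traceback (most recent call last):
  File "<string>", line 3, in <module>
    print(telemetry.sense()['ft_torque']);print(lens(snap('top','top9')))
                                                ~~~~^^^^^^^^^^^^^^^^^^^^
  File "h.py", line 21, in lens
    n,l,st,c=cv2.connectedComponentsWithStats(m); k=1+st[1:,4].argmax()
                                                      ~~~~~~~~~~~~~~~^^
ValueError: attempt to get argmax of an empty sequence
```

The stiffness is the same at the lens (about 95 Nm/rad), so it's the turret itself. With this leverage I can go further at lower force, with the other finger as a catch. Stepping gradually along the arc.

```bash
python3 -m jog '[[0.0001,-0.0072,0,0,0,0.03],[0.0001,-0.0072,0,0,0,0.03],[0,0,0,0,0,0]]'
python3 -m jog '[[0.0001,-0.0072,0,0,0,0.03],[0.0001,-0.0072,0,0,0,0.03],[0,0,0,0,0,0]]'
```

```text
time_s: 11.42
tool_pos: [0.5451, 0.0526, 0.0773]
tcp_rot: [[0.98, -0.198, -0.005], [-0.198, -0.98, -0.007], [-0.003, 0.008, -1.0]]
force: [-0.3, -23.0, 7.5]
width: 0.0873
finger_force: 11.1
time_s: 11.67
tool_pos: [0.5473, 0.0626, 0.0771]
tcp_rot: [[0.967, -0.256, -0.008], [-0.256, -0.967, -0.013], [-0.004, 0.014, -1.0]]
force: [2.9, -42.6, 7.5]
width: 0.0874
finger_force: 19.8
```

```bash
python3 -m jog '[[0.0001,-0.0072,0,0,0,0.03],[0.0001,-0.0072,0,0,0,0.03],[0,0,0,0,0,0]]'
python3 -m jog '[[0.0001,-0.0048,0,0,0,0.02],[0,0,0,0,0,0]]'
```

```text
time_s: 11.92
tool_pos: [0.5503, 0.072, 0.0769]
tcp_rot: [[0.95, -0.312, -0.011], [-0.313, -0.95, -0.019], [-0.005, 0.022, -1.0]]
force: [8.0, -61.4, 9.1]
width: 0.0878
finger_force: 28.1
time_s: 12.08
tool_pos: [0.5514, 0.075, 0.0768]
tcp_rot: [[0.943, -0.331, -0.013], [-0.331, -0.943, -0.02], [-0.005, 0.023, -1.0]]
force: [8.8, -67.8, 8.8]
width: 0.0878
finger_force: 30.1
```

```bash
python3 -m jog '[[0.0005,-0.0048,0,0,0,0.02],[0.0005,-0.0048,0,0,0,0.02],[0,0,0,0,0,0]]'
python3 -c "
from h import *
t=telemetry.sense();print(t['force'],np.linalg.norm(t['force']),t['ft_torque'],np.round(t['effort'],1))"
```

```text
time_s: 12.33
tool_pos: [0.5538, 0.0804, 0.0763]
tcp_rot: [[0.929, -0.369, -0.017], [-0.369, -0.929, -0.025], [-0.007, 0.03, -1.0]]
force: [6.9, -78.4, 13.2]
width: 0.0877
finger_force: 35.1
[  6.90160809 -78.37403723  13.19344444] 79.77586654076254 [-28.53892703  -2.33115123   2.0706543 ] [ 43.1 -46.7  41.1 -12.5  12.2  -2. ]
```

```bash
python3 -m jog '[[0.0005,-0.0048,0,0,0,0.02],[0.0005,-0.0048,0,0,0,0.02],[0,0,0,0,0,0]]'
```

```text
time_s: 12.58
tool_pos: [0.5563, 0.0856, 0.0758]
tcp_rot: [[0.914, -0.406, -0.022], [-0.407, -0.913, -0.03], [-0.008, 0.036, -0.999]]
force: [5.0, -89.0, 13.6]
width: 0.0876
finger_force: 39.9
```

```bash
python3 -c "
from h import *
r=snap('side','side9'); s=load('side0')
for n,im in (('0',s),('9',r)):
    i=im['image'].astype(int); print(n,i.shape)
p=[ (.779+.239*np.cos(a), .239*np.sin(a), .095) for a in (3.003,2.85,2.785)]
print([proj(r,x) for x in p]); t=telemetry.sense();print(t['force'])
cv2.imwrite('pics/c6.png',cv2.resize(r['image'][150:320,200:440,::-1],(800,567),interpolation=cv2.INTER_CUBIC))"
```

```text
0 (480, 640, 3)
9 (480, 640, 3)
[array([269.75042472, 248.54809098]), array([270.37829939, 238.96025045]), array([271.47998108, 235.08552065])]
[  4.88927677 -88.30265458  13.33069068]
```

View pics/c6.png

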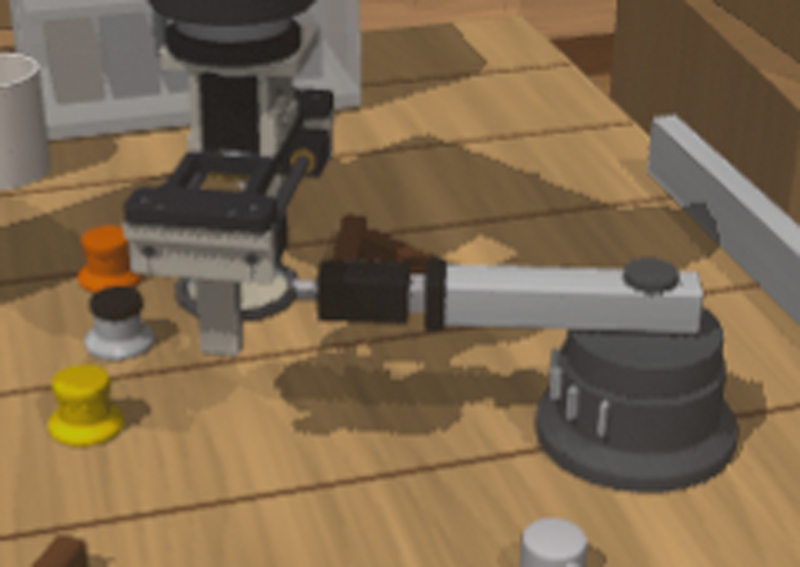

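The lens is at about (271,236) in the side view, so the turret is near 0.195 rad, just short of halfway (0.218), and nothing is in the way. Small further steps, keeping well below 120 N.

```bash
python3 -m jog '[[0.0004,-0.004,0,0,0,0.015],[0,0,0,0,0,0]]'
python3 -m jog '[[0.0004,-0.003,0,0,0,0.015],[0,0,0,0,0,0]]'
```

```text
time_s: 12.8
tool_pos: [0.5573, 0.0879, 0.0756]
tcp_rot: [[0.907, -0.42, -0.024], [-0.42, -0.907, -0.031], [-0.008, 0.038, -0.999]]
force: [3.4, -92.4, 16.1]
width: 0.0873
finger_force: 41.3
time_s: 12.97
tool_pos: [0.5583, 0.0895, 0.0755]
tcp_rot: [[0.901, -0.433, -0.025], [-0.434, -0.9, -0.033], [-0.008, 0.04, -0.999]]
force: [1.1, -94.8, 17.6]
width: 0.0875
finger_force: 42.4
```

```bash
python3 -m jog '[[0.0004,-0.003,0,0,0,0.01],[0,0,0,0,0,0]]'
python3 -m jog '[[0.0004,-0.003,0,0,0,0.01],[0,0,0,0,0,0]]'
```

```text
time_s: 13.13
tool_pos: [0.5591, 0.0911, 0.0753]
tcp_rot: [[0.896, -0.442, -0.027], [-0.443, -0.896, -0.034], [-0.009, 0.042, -0.999]]
force: [0.3, -96.5, 18.4]
width: 0.0877
finger_force: 43.6
time_s: 13.3
tool_pos: [0.5634, 0.1002, 0.075]
tcp_rot: [[0.89, -0.455, -0.019], [-0.455, -0.89, -0.022], [-0.007, 0.028, -1.0]]
force: [-1.7, 0.1, -1.8]
width: 0.0877
finger_force: 0.0
```

It clicked: the force fell to zero. Checking numerically which click it is in.

```bash
cat >> h.py <<'E'
def angle(names=('top','wrist','side'),tag='a'):
    for n in names:
        s=snap(n,tag+n); h=cv2.cvtColor(s['image'],cv2.COLOR_RGB2HSV); best=[]
        for th in np.arange(-.15,1.0,.01):
            a=3.003-th; v=[]
            for r in np.arange(.05,.125,.005):
                for w in (-.014,-.009,-.004,.004,.009,.014):
                    p=proj(s,(.779+r*np.cos(a)-w*np.sin(a),r*np.sin(a)+w*np.cos(a),.108)); x,y=np.round(p).astype(int)
                    if 0<=x<640 and 0<=y<480: v.append((h[y,x,1]<40)&(h[y,x,2]>90)) 
            best.append((np.mean(v) if len(v)>40 else 0,round(th,2)))
        print(n,sorted(best)[::-1][:5])
E
python3 -c "
from h import *
angle(tag='b')"
```

```text
top [(np.float64(0.8), np.float64(0.32)), (np.float64(0.8), np.float64(0.31)), (np.float64(0.7777777777777778), np.float64(0.36)), (np.float64(0.7777777777777778), np.float64(0.35)), (np.float64(0.7777777777777778), np.float64(0.34))]
wrist [(0, np.float64(0.99)), (0, np.float64(0.98)), (0, np.float64(0.97)), (0, np.float64(0.96)), (0, np.float64(0.95))]
side [(np.float64(0.9333333333333333), np.float64(0.17)), (np.float64(0.9333333333333333), np.float64(0.16)), (np.float64(0.9333333333333333), np.float64(0.15)), (np.float64(0.9222222222222223), np.float64(0.36)), (np.float64(0.9222222222222223), np.float64(0.35))]
```

```bash
python3 -m jog '[[0,-0.0083,0,0,0,0.025],[0,-0.0083,0,0,0,0.025],[0,0,0,0,0,0]]'
python3 -c "
from h import *
angle(('top',),tag='c')"
```

```text
time_s: 13.7
tool_pos: [0.5801, 0.1341, 0.0776]
tcp_rot: [[0.869, -0.495, 0.002], [-0.495, -0.869, 0.001], [0.001, -0.002, -1.0]]
force: [0.7, -0.1, 0.9]
width: 0.0879
finger_force: 0.0
top [(np.float64(0.7888888888888889), np.float64(0.43)), (np.float64(0.7888888888888889), np.float64(0.42)), (np.float64(0.7777777777777778), np.float64(0.47)), (np.float64(0.7777777777777778), np.float64(0.46)), (np.float64(0.7777777777777778), np.float64(0.45))]
```

The turret is in the -0.436 click (measured 0.43–0.45). Next: align with the telescope, slide in to the grip, then close.

```bash
python3 -m jog '[[0,0.004,0,0,0,0.0567],[0,0,0,0,0,0],[0.025,0,0,0,0,0],[0.025,0,0,0,0,0],[0.026,-0.002,0,0,0,0]]'
python3 -c "
from h import *
angle(('wrist',),tag='d')
s=load('dwrist'); h=cv2.cvtColor(s['image'],cv2.COLOR_RGB2HSV)
for th in (.40,.42,.436,.45,.47):
    a=3.003-th;print(th,[np.round(proj(s,(.779+r*np.cos(a),r*np.sin(a),.11))).tolist() for r in (.1,.13,.165)])
# tube extents per row
for y in (20,60,100,140,180,220,260): 
    x=np.where((h[y,:,1]<30)&(h[y,:,2]>100))[0]; d=np.where(h[y,:,2]<45)[0]; d=d[(d>220)&(d<420)]; print(y,[(int(g[0]),int(g[-1])) for g in np.split(x,np.where(np.diff(x)>3)[0]+1) if len(g)>10],(d.min(),d.max()) if len(d) else 0)
"
```

```text
time_s: 14.17
tool_pos: [0.642, 0.089, 0.0779]
tcp_rot: [[0.841, -0.54, 0.0], [-0.54, -0.841, 0.001], [0.0, -0.001, -1.0]]
force: [-0.4, 0.9, -0.6]
width: 0.0876
finger_force: 0.0
wrist [(np.float64(0.7976190476190477), np.float64(0.44)), (np.float64(0.7976190476190477), np.float64(0.43)), (np.float64(0.7857142857142857), np.float64(0.48)), (np.float64(0.7857142857142857), np.float64(0.47)), (np.float64(0.7857142857142857), np.float64(0.46))]
0.4 [[331.0, 173.0], [333.0, 266.0], [335.0, 359.0]]
0.42 [[324.0, 173.0], [325.0, 266.0], [325.0, 360.0]]
0.436 [[319.0, 173.0], [318.0, 266.0], [318.0, 360.0]]
0.45 [[314.0, 173.0], [313.0, 266.0], [311.0, 360.0]]
0.47 [[307.0, 173.0], [305.0, 266.0], [302.0, 359.0]]
20 [(267, 365)] (np.int64(228), np.int64(254))
60 [(268, 363)] 0
100 [(269, 362)] 0
140 [(270, 360)] 0
180 [(271, 359)] 0
220 [(273, 358)] (np.int64(270), np.int64(361))
260 [] (np.int64(269), np.int64(361))
```

Telescope centred at column 315 (0.44 rad). Shift slightly towards the trigger and close.

```bash
python3 -m jog '[[0,-0.003,0,0,0,0.004],[0,0,0,0,0,0],[0,0,0,0,0,0],[0,0,0,0,0,0],[0,0,0,0,0,0]]' 0.020
python3 -m jog '[[0,0,0,0,0,0],[0,0,0,0,0,0],[0,0,0,0,0,0],[0,0,0,0,0,0],[0,0,0,0,0,0]]'
```

```text
time_s: 14.63
tool_pos: [0.6426, 0.0919, 0.0778]
tcp_rot: [[0.838, -0.546, 0.0], [-0.546, -0.838, 0.0], [-0.0, -0.0, -1.0]]
force: [0.3, -0.3, -0.1]
width: 0.0593
finger_force: 0.0
time_s: 15.05
tool_pos: [0.6427, 0.0913, 0.0776]
tcp_rot: [[0.837, -0.547, -0.001], [-0.547, -0.837, -0.0], [-0.0, 0.001, -1.0]]
force: [-2.3, -2.6, 4.1]
width: 0.0276
finger_force: 30.0
```

```bash
python3 -m jog '[[-0.01,0,0,0,0,0],[-0.02,0,0,0,0,0],[0,0,0,0,0,0]]'
python3 -m jog '[[-0.02,0,0,0,0,0],[-0.02,0,0,0,0,0],[-0.02,0,0,0,0,0],[0,0,0,0,0,0]]'
python3 -m jog '[[-0.012,0,0,0,0,0],[-0.006,0,0,0,0,0],[0,0,0,0,0,0],[0,0,0,0,0,0]]'
```

```text
time_s: 15.3
tool_pos: [0.617, 0.108, 0.0778]
tcp_rot: [[0.838, -0.546, 0.0], [-0.546, -0.838, -0.0], [0.001, -0.0, -1.0]]
force: [2.6, -2.5, -3.5]
width: 0.0278
finger_force: 30.0
time_s: 15.63
tool_pos: [0.5665, 0.1409, 0.0778]
tcp_rot: [[0.838, -0.546, 0.0], [-0.546, -0.838, -0.0], [0.0, 0.0, -1.0]]
force: [3.4, -5.0, -3.4]
width: 0.0278
finger_force: 30.0
time_s: 15.97
tool_pos: [0.5535, 0.1498, 0.0777]
tcp_rot: [[0.838, -0.546, 0.0], [-0.546, -0.838, -0.001], [0.0, 0.0, -1.0]]
force: [3.9, -4.7, -0.5]
width: 0.0276
finger_force: 30.0
```

```bash
python3 -m jog '[[-0.003,0,0,0,0,0],[-0.001,0,0,0,0,0],[0,0,0,0,0,0]]'
python3 -m jog '[[-0.002,0,0,0,0,0],[0,0,0,0,0,0],[0,0,0,0,0,0]]'
```

```text
time_s: 16.22
tool_pos: [0.5507, 0.1517, 0.0776]
tcp_rot: [[0.837, -0.547, 0.001], [-0.547, -0.837, -0.001], [0.001, 0.0, -1.0]]
force: [5.3, -5.1, -1.3]
width: 0.0278
finger_force: 30.0
time_s: 16.47
tool_pos: [0.5507, 0.1521, 0.0779]
tcp_rot: [[0.837, -0.547, 0.003], [-0.547, -0.837, -0.001], [0.003, -0.001, -1.0]]
force: [14.6, -11.6, -5.9]
width: 0.0279
finger_force: 30.0
```

The end stop is reached: 110 mm of travel, and the pull rose to about 18 N. Quick check that it holds, plus the turret angle, the door stop and the lens.

```bash
python3 -m jog '[[0,0,0,0,0,0],[0,0,0,0,0,0],[0,0,0,0,0,0],[0,0,0,0,0,0],[0,0,0,0,0,0]]'
python3 -c "
from h import *
angle(('top',),tag='e'); a=load('atop') if 0 else load('etop'); b=load('top0')
d=np.abs(a['image'].astype(int)-b['image']).mean(2)
for n,(x0,x1,y0,y1) in dict(brA=(335,420,312,380),brB=(160,235,172,237),yellow=(252,288,312,348),orange=(150,188,292,330),dstop=(200,236,298,330)).items():
    print(n,d[y0:y1,x0:x1].mean().round(1))
r=snap('side','eside'); r0=load('side0')
d=np.abs(r['image'].astype(int)-r0['image']).mean(2)
for n,(x0,x1,y0,y1) in dict(brA=(185,260,305,368),dstop=(222,248,245,258),yellow=(212,240,258,285),orange=(220,246,216,236)).items(): print(n,d[y0:y1,x0:x1].mean().round(1))
T=.436; p=(.779+.3486*np.cos(3.003-T),.3486*np.sin(3.003-T)); print('lens exp',p)"
```

```text
time_s: 16.88
tool_pos: [0.5507, 0.1521, 0.0779]
tcp_rot: [[0.837, -0.547, 0.003], [-0.547, -0.837, -0.001], [0.003, -0.0, -1.0]]
force: [13.5, -10.6, -6.3]
width: 0.0275
finger_force: 30.0
top [(np.float64(0.7888888888888889), np.float64(0.45)), (np.float64(0.7777777777777778), np.float64(0.48)), (np.float64(0.7777777777777778), np.float64(0.47)), (np.float64(0.7777777777777778), np.float64(0.46)), (np.float64(0.7777777777777778), np.float64(0.43))]
brA 13.3
brB 24.5
yellow 22.9
orange 35.5
dstop 46.6
brA 4.2
dstop 6.9
yellow 5.0
orange 26.8
lens exp (np.float64(0.48638036258764306), np.float64(0.1894616261955459))
```

```bash
python3 -c "
from workcell import ticket; print(ticket.hand_in())"
```

```text
the job is handed in; nothing more can be done
None
```

The job is handed in: the turret is one click over on the door-stop side (about 0.44 rad), and the telescope is at its second stop, gripped with the trigger squeezed and the lens over the door stop. However, the click took about 97 N pushed at the lens rim instead of the stated 4–5 N at the grip, and I briefly squeezed the trigger with the telescope pushed in while testing, before the swing.

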